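# Self-test the battery monitor and clip its cover on

### The arm

A 6-joint arm with a two-finger parallel gripper is mounted at the origin on the work surface. World frame = base frame: x ahead of the robot, y to its left, z up, the work surface at z = 0. Lengths are in m, angles in rad, forces in N, time in s.
With the tool pointing down it reaches from about 0.225 to 0.875 m from the base axis. Payload 3.4 kg.
Tool frame: the origin (TCP) lies at the very end of the fingers, on their centre line; the grasp point (between the pads) lies 19 mm behind it; z points along the fingers, y is the line along which they close (so a half turn about z gives the same grasp; the last joint's range is limited). The gripper opens to 85 mm and grips with 20 to 120 N. Pads are 22 mm wide; open, the fingers measure 114 mm over their backs; the gripper's body (76 mm by 85 mm) begins 54 mm behind the grasp point. The pads swing forward as they close: fully open they stand 13 mm farther back than shut.
Start: joints at [1.082, 0.276, 1.505, -0, 1.361, -0.121], TCP at [0.207, 0.537, 0.231] pointing down, gripper open.
Joint ranges: [-2.89, 2.89], [-0.75, 2.08], [0.22, 2.7], [-1.18, 4.32], [0.11, 2.71], [-2.7, 2.7]. Speed limits (rad/s): [2.57, 2.57, 3.14, 3.14, 3.14, 3.14].

### API

Orientations are given as a unit quaternion [w, x, y, z].
In Python, from rig import manip, eyes gives the robot as it stands.
- The arm moves only by the tool servo_tool, never from a script. Its argument "series" is text: rows parted by semicolons, each of 7 numbers parted by spaces: the shift along the tool's x, y, z in m, then the turn, a rotation vector about the tool's x, y, z in degrees, then the closure, from 0 (fully open) to 1 (shut). In form: dx dy dz ax ay az fingers; .... A call has 1 to 5 rows; each row is the pose to reach, as a shift and turn from the pose commanded when the call began, along the tool's axes at that moment; what a row does not reach only later rows make up. A row lasts 1/10 s, in which the tool goes at most 50 mm and 8.59 degrees, less where a joint would pass 70% of its speed; a pose out of reach is approached as far as the arm can. A call with a gripper value outside its range is refused whole. The fingers move at their own pace and stop on an object; "squeeze" is the grip in N (left out, the last holds). Time passes only in rows, so rows that repeat a pose let the fingers close. It gives the time, the measured TCP pose, the force, the opening and the grip force at its end, in the units of the state.
- manip.get_state(): the state, without advancing time (a new reading comes with each control period).
- eyes.get_image(name): name is "scene" or "top"; returns the picture (400x640x3 uint8, red, green, blue); there is no depth.
- eyes.camera_info(name): a dict with "fx", "fy", "cx", "cy" (pixels), "eye" and "orientation" of the camera in the world. Camera axes: x right, y down, z forward; pixel columns grow to the right and rows downward; lengths in m; the calibration is good to about 2 mm. A picture is of the moment at which its call begins. camera_info takes no time and is no camera call.
- manip.sign_off(): hands the job in; it is judged then, once.
The state is a dict: "clock": time; "qpos": joint angles; "qd": joint speeds; "effort": joint torques, N m; "position": TCP position; "ee_rot": TCP orientation; "contact_force": force on the tool from outside, world axes, zero at the start; "moment": the same for the moment, N m; "width": finger opening in m; "gripper_force": force on a finger pad.
Only numpy, scipy, OpenCV 4.12 (cv2) and the standard library are available. Lean on these libraries where they do the work, as an engineer would, in place of code of your own. Each camera call takes 0.05 s, during which the arm holds its last target. There are 200 camera calls.

### The job

On the battery module, run the cell monitor's self-test by pressing the round steel push button in its open housing fully down and letting it spring back up. Then pick up the monitor's cover, the shorter of the two loose grey covers (the one with a single raised hood), set it on the housing and press it down until the catches at both ends snap over it and it sits flush on its rubber seal all round. Do not let up after the snap: keep pressing the cover down firmly (about 10 N) and finish while still holding it pressed, leaving the other things on the bench where they are.

Things in the scene. Friction and masses are not known exactly. Their poses are not given: they have to be found in the camera images.
- module: Battery module, black, 300 x 150 mm, rows of round cell ends on top (87 mm above the bench), clamped in an aluminium nest; fixed. Origin: centre under the nest, on the bench; x along its length, towards the toggle clamp, y across, z up. Nothing stands above 150 mm. Swing clamps, 120 mm high, at x = 75, y = +-89 mm. The cell monitor's housing is on the -x half of its top.
- seat (a point): Where the cover's origin comes when home on the monitor housing; axes as the module's. The housing is an open black tray, 124 (x) x 84 mm (y) outside, opening 114 x 74 mm; its rim, a flat rubber seal 5 mm wide, is 6 mm above this point, 115 mm above the bench, 28 mm above the module's top. In it lies a green board; nothing there is taller than the button.
- test_button_top (a point): Centre of the top of the self-test button: round steel cap, 20 mm diameter, in a 36 mm black collar inside the monitor housing, 22 mm from the seat point in -x. Released, the top is 3 mm below the rim (3 mm above the seat point). It moves straight down, this point with it. Closed fingers fit into the opening.
- test_button (a joint): Travel of the push button, m: 0 released, 0.005 fully down. A spring pushes it back: 1.5 N starts it, 5 N takes it fully down.
- catch_near (a joint): Outward deflection of the white spring catch at the housing's -x end, m: 0 at rest, also once snapped over the cover's edge. The catch is 26 mm wide (y); its nose starts 63 mm from the seat point, underside 5.6 mm above the rim; above it a lead-in slopes outward, up to 20 mm above the rim.
- catch_far (a joint): The same at the +x end. The cover's ends push both catches out by about 3 mm; together they resist with 10 to 18 N at the peak, then the force suddenly drops and the cover drops the last 1.5 mm onto the seal, which is hard.
- cover: Monitor cover, grey, 0.09 kg, right way up. Origin: centre of its underside; x along it, z up. Flange 132 x 84 mm, ends bevelled underneath, from 6 to 10 mm above the origin; below it tapered walls, 111 x 70 mm, entering the opening with 1.5 mm (x), 2 mm (y) to spare per side. Hood on top, 84 (x) x 34 mm (y), 10 to 34 mm above the origin: grip it across y. Fits either way round.
- cover_long: A longer cover for another unit, same grey plastic and width, 190 x 84 mm, with two hoods. Not wanted; leave it. Origin at the centre of its underside, x along its length.
- cell_a: Blue cylindrical cell standing on the bench, 21 mm diameter, 70 mm high, origin at the centre of its foot. Leave it.
- cell_b: A second such cell. Leave it.
- driver: Screwdriver lying on the bench near the robot, about 200 mm long, x along it. Leave it.
- busbar: Copper busbar, 24 x 90 x 5 mm, lying on the module's top on the cell rows, origin at the centre of its underside. Leave it.
- meter: Yellow multimeter lying on its back, 160 x 80 x 46 mm, origin at the centre of its underside. Leave it.
- torque_wrench: Torque wrench lying on the bench at the right, 265 mm long, 24 mm high, x along it. Leave it.
Mind the look-alikes: they are no part of the job. Leave any pink look-alike of the cover alone.

How it is judged:
On the way, in this order (a step that is already met when the one before it is completed fails the run):
1. the self-test button is pressed fully down (value of joint test_button above 0.0042 m), for 0.05 s.
2. the button has sprung back up (value of joint test_button below 0.001 m), for 0.1 s.
3. the cover has snapped home: down on the seal with both catches sprung back over its ends (x of cover in the frame of seat between -0.0035 and 0.0035 m and y of cover in the frame of seat between -0.004 and 0.004 m and z of cover in the frame of seat below 0.0012 m and angle between the z axis of cover and the z axis of seat, either way round below 0.03 rad and angle between the x axis of cover and the x axis of seat, either way round below 0.06 rad and value of joint each of catch_near, catch_far below 0.0015 m), for 0.1 s.
At the end, for the whole second after the job is handed in: Cover home on the housing (within 3.5 mm along, 4 mm across, at most 1.2 mm high, level within 0.03 rad), both catches back within 1.5 mm of rest, button up, the fingers still on the cover and pressing it onto the housing with over 5 N (all of step 3 and contact force between cover and module above 5 N and contact force between the fingers and cover above 3 N and linear speed of cover below 0.01 m/s and value of joint test_button below 0.001 m); the arm keeps its last pose, push and grip.
It fails at once if the longer cover is shifted by more than 30 mm (distance of cover_long from where it was at the start of the episode above 0.03 m).
It fails at once if a cell or the busbar is shifted by more than 30 mm (distance of any of cell_a, cell_b, busbar from where it was at the start of the episode above 0.03 m).
It fails at once if the screwdriver, multimeter or torque wrench is shifted by more than 30 mm (distance of any of driver, meter, torque_wrench from where it was at the start of the episode above 0.03 m).
It also fails if it takes over 64 s, if anything falls off the work surface, if the arm or the gripper's body presses on something with over 40 N, if the wrist force passes 120 N, or if a joint passes its speed limit or range.

## Working session

There is one attempt and no reset: what is moved stays moved. The work goes in short steps, Python scripts to look and compute and a tool call to move; the robot and the scene stay as the last step left them, time stands still between calls to the robot, and variables do not carry over. Pictures are saved under pics/ and viewed, at most 10 in all, crops included, and the job is handed in when it is done.

Besides the shell and the picture viewer there is one more tool, called after "Emit:" by a JSON object that holds its "api" and its "payload", one argument or row to a line. servo_tool: Moves the arm, as the interface text tells. Its arguments: {"type":"object","properties":{"series":{"type":"string"},"squeeze":{"type":"number"}},"required":["series"]}

```bash
mkdir -p pics; ls; python3 - <<'E'
from rig import manip, eyes
import cv2
for n in("scene","top"):
    cv2.imwrite(f"pics/{n}0.png",eyes.get_image(n)[:,:,::-1]); print(n,eyes.camera_info(n))
print(manip.get_state())
E
```

```text
pics
scene {'fx': 426.65880094410034, 'fy': 426.65880094410034, 'cx': 318.4786939171038, 'cy': 194.95099737859098, 'eye': array([1.74130927, 0.92025876, 1.02273423]), 'orientation': array([-0.23306656,  0.39823475,  0.77796266, -0.42645416])}
top {'fx': 472.88079855082145, 'fy': 472.88079855082145, 'cx': 323.3563607943214, 'cy': 200.27508314685525, 'eye': array([0.30908909, 0.09254964, 1.62702455]), 'orientation': array([-0.04140147,  0.71242033, -0.69860393,  0.05192049])}
{'clock': 0.1, 'qpos': array([ 1.08197943e+00,  2.76547741e-01,  1.50599336e+00, -1.26946421e-06,
        1.36072972e+00, -1.20970600e-01]), 'qd': array([-0.00273582, -0.00306266, -0.00429677, -0.00073043, -0.00068258,
        0.00076835]), 'effort': array([ 5.47791697e-04, -4.17701554e+01, -2.46403724e+01, -4.33972109e-04,
        5.92457101e-03, -9.55575459e-07]), 'position': array([0.20653981, 0.53611821, 0.23052236]), 'ee_rot': array([-2.51294687e-04,  1.82887758e-01,  9.83133442e-01, -8.00572611e-04]), 'contact_force': array([-0.24165968, -0.44475587,  0.60699142]), 'moment': array([ 0.01518851, -0.04293614,  0.03737054]), 'gripper_force': 0.0, 'width': 0.08520167063965488}
```

View pics/scene0.png

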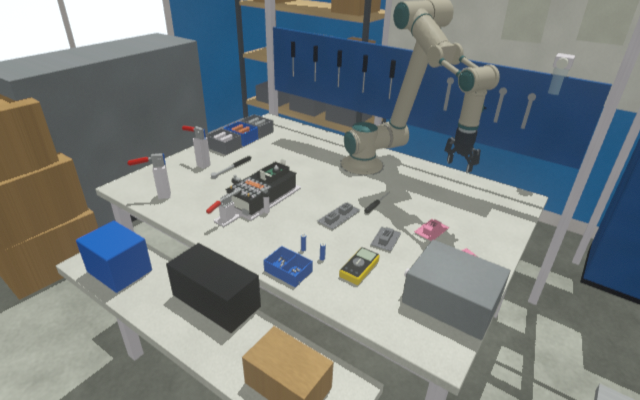

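View pics/top0.png

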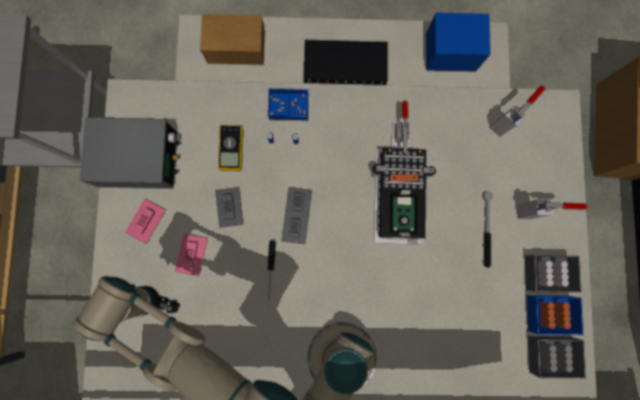

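Top view: the grey covers are at (229,207), short with a single hood, and at (297,215), long with two hoods. Pink look-alikes are at (146,221) and (192,254). The housing with the green board is at (403,213). The short grey one fits the description; I'll confirm it in a crop.

```bash
python3 - <<'E'
import cv2
im=cv2.imread("pics/top0.png")
a=cv2.resize(im[170:260,200:320],None,fx=6,fy=6,interpolation=cv2.INTER_CUBIC)[:, :400]
a=cv2.resize(im[180:235,208:255],(400,468),interpolation=cv2.INTER_CUBIC)
b=cv2.resize(im[185:244,370:430],(400,393),interpolation=cv2.INTER_CUBIC)
b=cv2.copyMakeBorder(b,0,75,0,0,cv2.BORDER_CONSTANT)
cv2.imwrite("pics/crop1.png",cv2.hconcat([a,b]))
E
```

```text
(no output)
```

View pics/crop1.png

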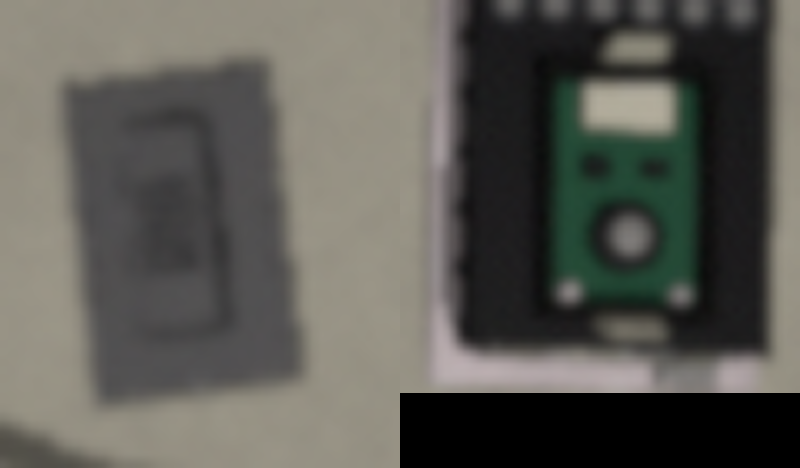

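The crop confirms a single hood on the short grey cover. It also shows the button cap at about (404,220) in the top image, with white catches at both ends of the housing. Next I'll fit poses.

```bash
cat > h.py <<'E'
import numpy as np, cv2
from rig import manip, eyes
from scipy.spatial.transform import Rotation as R
from scipy.optimize import least_squares
from scipy.ndimage import map_coordinates
def rot(q): return R.from_quat([q[1],q[2],q[3],q[0]]).as_matrix()
C={n:eyes.camera_info(n) for n in("scene","top")}
def proj(n,P):
    c=C[n]; p=(np.atleast_2d(P)-c["eye"])@rot(c["orientation"])
    return np.c_[c["fx"]*p[:,0]/p[:,2]+c["cx"], c["fy"]*p[:,1]/p[:,2]+c["cy"]]
def ray(n,uv,z):
    c=C[n]; d=rot(c["orientation"])@[(uv[0]-c["cx"])/c["fx"],(uv[1]-c["cy"])/c["fy"],1]
    return c["eye"]+d*(z-c["eye"][2])/d[2]
def fit(n,g,segs,p0,w=3,it=8):
    """segs: 3D edge segments in object frame; p0=x,y,yaw. ICP onto gradient peaks"""
    p=np.array(p0,float); t=np.linspace(.08,.92,40)[:,None]
    for _ in range(it):
        def X(p):
            c,s=np.cos(p[2]),np.sin(p[2]); M=np.array([[c,-s,0],[s,c,0],[0,0,1]])
            return [(a+(b-a)*t)@M.T+[p[0],p[1],0] for a,b in segs]
        tg=[]
        for S in X(p):
            u=proj(n,S); d=u[-1]-u[0]; nn=np.array([-d[1],d[0]])/np.hypot(*d)
            k=np.arange(-w,w+.01,.1); q=u[:,None]+k[None,:,None]*nn
            v=map_coordinates(g,[q[...,1],q[...,0]],order=3)
            G=np.abs(np.gradient(v,axis=1))**2; o=(G*k).sum(1)/G.sum(1)
            tg.append((u,nn,o))
        f=lambda p:np.concatenate([(proj(n,S)-u)@nn-o for S,(u,nn,o) in zip(X(p),tg)])
        p=least_squares(f,p,loss="soft_l1",x_scale=[.01,.01,.1]).x
    return p,[round(float(o.mean()),2) for _,_,o in tg]
def rect(lx,ly,z):
    c=np.array([[lx,ly,2*z],[-lx,ly,2*z],[-lx,-ly,2*z],[lx,-ly,2*z]])/2
    return [(c[i],c[(i+1)%4]) for i in range(4)]
E
python3 - <<'E'
from h import *
im=cv2.imread("pics/top0.png"); g=im.astype(float).mean(2)
x,y=ray("top",(229,206.6),.01)[:2]; 
a=ray("top",(208+(65+268)/2/8.51,180+71/8.51),.01);b=ray("top",(208+199/8.51,180+390/8.51),.01)
yaw=np.arctan2(*(a-b)[[1,0]])
print("c0",x,y,yaw)
p,o=fit("top",g,rect(.132,.084,.009),(x,y,yaw),2.5); print("cover",p,o)
p2,o=fit("top",g,rect(.132,.084,.009)[:],(x,y,yaw),1.5); print("cover",p2,o)
# button: bright centroid
gg=g[214:227,398:411]; w=np.clip(gg-np.percentile(gg,60),0,None)
vv,uu=np.mgrid[214:227,398:411]
m=np.hypot(uu-404,vv-220)<4.2
w=np.where(m,np.clip(g[214:227,398:411]-75,0,None),0)
u=(w*uu).sum()/w.sum(),(w*vv).sum()/w.sum(); print("btn",u,ray("top",u,.112))
for r in range(214,227): print(g[r,397:412].astype(int))
# collar / bright catches
for nm,uv in dict(c_far=(370+240/6.667,185+48/6.667),c_near=(370+230/6.667,185+327/6.667)).items(): print(nm,ray("top",np.array(uv)-.5,.13))
# module outline corners from px guess
for uv in [(382,148),(427,148),(381,237),(425,237)]: print(uv, ray("top",uv,.087))
cv2.imwrite("pics/mod.png",cv2.resize(im[138:250,365:440],None,fx=5.3,fy=5.3,interpolation=cv2.INTER_CUBIC))
s=cv2.imread("pics/scene0.png")
cv2.imwrite("pics/s2.png",cv2.resize(s[155:225,220:305],None,fx=8,fy=8,interpolation=cv2.INTER_CUBIC))
a=cv2.imread("pics/mod.png");b=cv2.imread("pics/s2.png")[:, :400]
E
```

```text
c0 0.495560332153831 0.3939045173726853 0.14478524286728964
cover [0.49522296 0.3941365  0.15528467] [0.08, 0.1, 0.09, 0.1]
cover [0.49520822 0.39408847 0.15516553] [0.06, 0.08, 0.06, 0.08]
btn (np.float64(404.08784119106707), np.float64(220.09727047146404)) [ 0.4515172  -0.18956495  0.112     ]
[53 53 50 46 45 45 46 46 47 49 51 53 53 53 53]
[54 49 44 38 34 35 36 37 38 41 47 50 53 52 54]
[53 47 36 28 26 34 41 45 44 40 41 47 50 54 53]
[51 43 32 27 35 52 68 74 70 58 45 43 48 52 53]
[ 48  38  29  31  51  76  95 100  96  81  58  42  45  51  54]
[ 45  34  30  38  64  93 110 114 110  96  72  47  43  50  54]
[ 46  35  30  42  69  99 116 120 117 102  77  49  41  49  53]
[ 45  36  30  38  64  95 115 121 116  99  71  47  44  52  54]
[ 50  39  32  34  50  76  99 108 101  83  58  43  44  52  54]
[51 45 36 32 39 52 67 75 70 57 44 42 47 53 54]
[55 50 42 36 35 38 42 46 45 41 40 45 50 53 54]
[54 53 50 44 40 39 40 41 42 44 46 49 53 53 54]
[58 54 53 50 49 46 45 46 48 50 51 53 54 55 57]
c_far [ 0.54140877 -0.19111985  0.13      ]
c_near [ 0.40699229 -0.18575677  0.13      ]
(382, 148) [ 0.69413188 -0.12118339  0.087     ]
(427, 148) [ 0.69752749 -0.27207662  0.087     ]
(381, 237) [ 0.39709131 -0.1185629   0.087     ]
(425, 237) [ 0.39988208 -0.26242887  0.087     ]
```

View pics/mod.png

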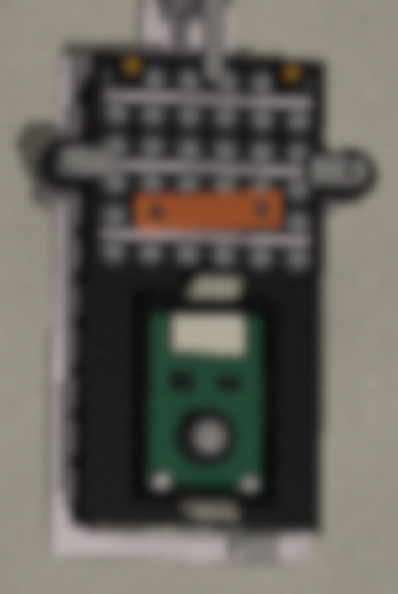

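View pics/s2.png

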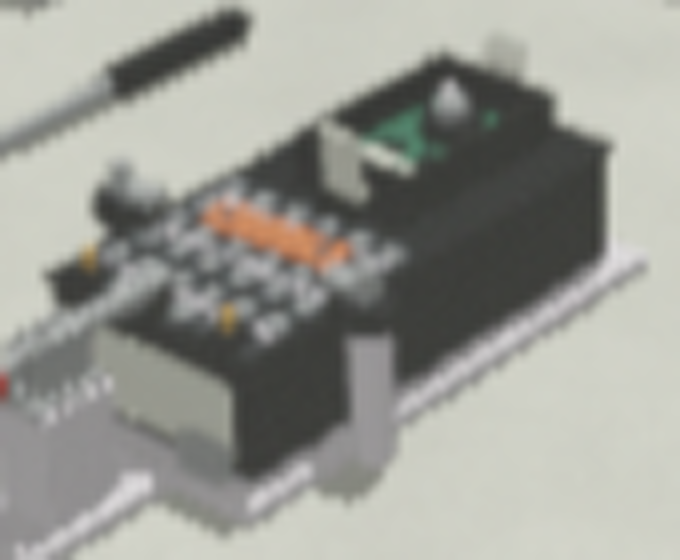

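```bash
python3 - <<'E'
from h import *
im=cv2.imread("pics/top0.png").astype(float); g=im.mean(2); gr=im[...,1]-im[...,2]
def line(img,a,b,z,w=2.5):
    a,b=np.array(a,float),np.array(b,float); t=np.linspace(0,1,60)[:,None]; u=a+(b-a)*t; d=b-a; nn=np.array([-d[1],d[0]])/np.hypot(*d)
    k=np.arange(-w,w+.01,.1); q=u[:,None]+k[None,:,None]*nn
    G=np.abs(np.gradient(map_coordinates(img,[q[...,1],q[...,0]],order=3),axis=1))**2; o=(G*k).sum(1)/G.sum(1)
    P=u+o[:,None]*nn; vx,vy,x0,y0=cv2.fitLine(P.astype(np.float32),cv2.DIST_HUBER,0,.01,.01).ravel()
    A=ray("top",(x0-8*vx,y0-8*vy),z);B=ray("top",(x0+8*vx,y0+8*vy),z)
    D=B-A; D=D*np.sign(D[0]) ; return (A+B)/2,np.arctan2(D[1],D[0])
s=1/5.3
px=lambda x,y:(365+x*s-.4,138+y*s-.4)
print("mod right",line(g,px(321,240),px(320,515),.087))
print("mod right up",line(g,px(324,70),px(323,140),.087))
print("board R",line(gr,px(266,320),px(264,480),.1))
print("board L",line(gr,px(149,320),px(147,480),.1))
print("board T",line(gr,px(160,308),px(255,308),.1))
print("board B",line(gr,px(180,488),px(240,488),.1))
print("bus", line(im[...,2]-im[...,0],px(140,196),px(275,192),.092),line(im[...,2]-im[...,0],px(140,228),px(275,224),.092))
for yaw in(-.033,-.037):
  b=np.array([.4515,-.1896]); print("seat",b+.022*np.array([np.cos(yaw),np.sin(yaw)]))
# scene view check of button
print(proj("scene",[[.4515,-.1896,.112]]), "seen approx",220+450/8,155+95/8)
print(proj("top",[[0.495,.394,.034]]))
E
```

```text
mod right (array([ 0.4960115 , -0.26387771,  0.087     ]), np.float64(-0.02133307050902035))
mod right up (array([ 0.65936319, -0.26723554,  0.087     ]), np.float64(-0.02552065762549247))
board R (array([ 0.47700333, -0.22431511,  0.1       ]), np.float64(-0.018071467540964017))
board L (array([ 0.48914475, -0.15489692,  0.1       ]), np.float64(-0.025283168689357254))
board T (array([ 0.53104501, -0.18682909,  0.1       ]), np.float64(1.5476001849778582))
board B (array([ 0.42147641, -0.19330238,  0.1       ]), np.float64(1.558744294055797))
bus (array([ 0.6069333 , -0.19275997,  0.092     ]), np.float64(-1.521904525174475)) (array([ 0.58352815, -0.19104188,  0.092     ]), np.float64(-1.5318789738955625))
seat [ 0.47348802 -0.19032587]
seat [ 0.47348494 -0.19041381]
[[276.48359675 167.44086233]] seen approx 276.25 166.875
[[227.67535565 205.92463404]]
```

```bash
cat >> h.py <<'E'
def goto(x,y,z,deg):
    """tool shift/turn from now to a pose pointing down with tool x at deg in world"""
    s=manip.get_state(); M=rot(s["ee_rot"]); a=np.radians(deg)
    T=np.array([[np.cos(a),np.sin(a),0],[np.sin(a),-np.cos(a),0],[0,0,-1]])
    print("shift",np.round(M.T@(np.array([x,y,z])-s["position"]),4),"turn",np.round(R.from_matrix(M.T@T).as_rotvec(degrees=True),2),
     "pos",s["position"].round(4),"t",round(s["clock"],2),"F",s["contact_force"].round(1),"w",round(s["width"],4),"q6",s["qpos"][5].round(2))
E
python3 -c "
from h import *
goto(.4515,-.1896,.2,178.8)"
```

```text
shift [-0.4896 -0.589   0.0314] turn [ -0.09  -0.03 -19.88] pos [0.2065 0.5361 0.2305] t 0.1 F [-0.2 -0.4  0.6] w 0.0852 q6 -0.12
```

Emit:
{"api": "servo_tool", "payload": {
  "series": "-0.49 -0.589 0 0 0 -19.9 1; -0.49 -0.589 0 0 0 -19.9 1; -0.49 -0.589 0 0 0 -19.9 1; -0.49 -0.589 0 0 0 -19.9 1; -0.49 -0.589 0 0 0 -19.9 1",
  "squeeze": 40
}}

```text
clock: 0.6
position: [0.2863, 0.2993, 0.231]
ee_rot: [-0.0, 0.01, 1.0, -0.0]
contact_force: [1.1, -0.8, 0.0]
width: 0.0124
gripper_force: 0.0
```

```bash
python3 -c "
from h import *
goto(.4515,-.1896,.23,178.8)"
```

```text
shift [-0.1746 -0.4857  0.0012] turn [-0.03 -0.    0.09] pos [0.2863 0.2993 0.231 ] t 0.6 F [ 1.1 -0.8  0. ] w 0.0124 q6 -0.91
```

Emit:
{"api": "servo_tool", "payload": {
  "series": "-0.174 -0.486 0 0 0 0 1; -0.174 -0.486 0 0 0 0 1; -0.174 -0.486 0 0 0 0 1; -0.174 -0.486 0 0 0 0 1; -0.174 -0.486 0 0 0 0 1"
}}

```text
clock: 1.1
position: [0.3658, 0.0624, 0.2313]
ee_rot: [0.0, 0.01, 1.0, 0.0]
contact_force: [1.6, 0.5, -0.0]
width: 0.0
gripper_force: 0.0
```

```bash
python3 -c "
from h import *
goto(.4515,-.1896,.2,178.8)"
```

```text
shift [-0.0909 -0.2502  0.0313] turn [0.02 0.03 0.03] pos [0.3658 0.0624 0.2313] t 1.1 F [ 1.6  0.5 -0. ] w 0.0 q6 -1.57
```

Emit:
{"api": "servo_tool", "payload": {
  "series": "-0.09 -0.25 0 0 0 0 1; -0.09 -0.25 0 0 0 0 1; -0.09 -0.25 0 0 0 0 1; -0.09 -0.25 0 0 0 0 1; -0.09 -0.25 0 0 0 0 1"
}}

```text
clock: 1.6
position: [0.4457, -0.1747, 0.231]
ee_rot: [-0.0, 0.011, 1.0, 0.0]
contact_force: [1.3, 0.7, 0.6]
width: 0.0002
gripper_force: 0.0
```

Emit:
{"api": "servo_tool", "payload": {
  "series": "0 0 0.05 0 0 0 1; 0 0 0.08 0 0 0 1; 0 0 0.08 0 0 0 1; 0 0 0.08 0 0 0 1; 0 0 0.08 0 0 0 1"
}}

```text
clock: 2.1
position: [0.447, -0.1731, 0.1531]
ee_rot: [0.002, 0.01, 1.0, -0.001]
contact_force: [-0.2, 0.4, -0.0]
width: -0.0002
gripper_force: 0.0
```

```bash
python3 - <<'E'
from h import *
goto(.4515,-.1896,.125,178.8)
ims={n:eyes.get_image(n)[:,:,::-1] for n in C}
p=manip.get_state()["position"]
print({n:proj(n,p) for n in C}, [proj(n,[.4515,-.1896,.112]) for n in C])
a=cv2.resize(ims["top"][165:255,365:455],(400,400),interpolation=cv2.INTER_CUBIC)
b=cv2.resize(ims["scene"][125:195,240:310],(400,400),interpolation=cv2.INTER_CUBIC)
cv2.imwrite("pics/v1.png",cv2.hconcat([a,b]))
E
```

```text
shift [-0.0048 -0.0164  0.0281] turn [-0.09  0.18  0.06] pos [ 0.447  -0.1731  0.1531] t 2.1 F [-0.2  0.4 -0. ] w -0.0002 q6 -2.07
{'scene': array([[279.77207974, 159.92272413]]), 'top': array([[401.24607796, 220.25864535]])} [array([[276.48359675, 167.44086233]]), array([[404.09870777, 220.10280477]])]
```

View pics/v1.png

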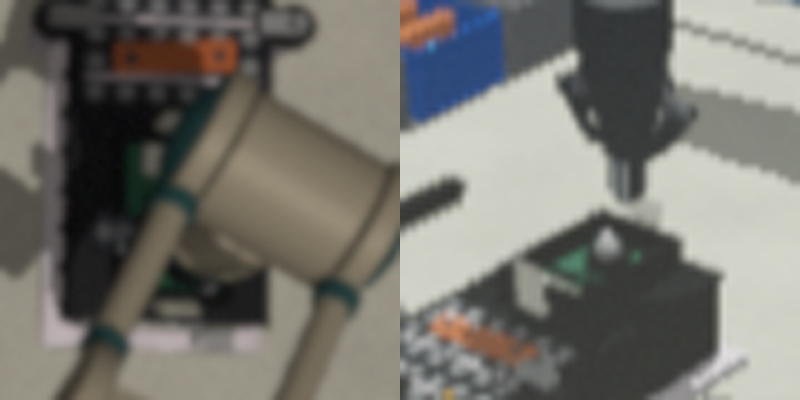

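The fingertip shows at (279.5,159.7) in the scene image and the projection gives (279.8,159.9), so the calibration is consistent. The button shows at (276.2,167.2), predicted (276.5,167.4). I'll press it now.

Emit:
{"api": "servo_tool", "payload": {
  "series": "-0.0048 -0.0164 0.02 0 0 0 1; -0.0048 -0.0164 0.035 0 0 0 1; -0.0048 -0.0164 0.037 0 0 0 1; -0.0048 -0.0164 0.037 0 0 0 1; -0.0048 -0.0164 0.037 0 0 0 1"
}}

```text
clock: 2.7
position: [0.4509, -0.1892, 0.1155]
ee_rot: [0.001, 0.01, 1.0, -0.0]
contact_force: [0.9, -1.1, -0.0]
width: -0.0003
gripper_force: 0.0
```

Emit:
{"api": "servo_tool", "payload": {
  "series": "0 0 0.002 0 0 0 1; 0 0 0.004 0 0 0 1; 0 0 0.0055 0 0 0 1; 0 0 0.0055 0 0 0 1; 0 0 0.0055 0 0 0 1"
}}

```text
clock: 3.2
position: [0.451, -0.1894, 0.1093]
ee_rot: [0.001, 0.01, 1.0, -0.0]
contact_force: [1.7, 1.1, 3.9]
width: -0.0003
gripper_force: 2.3
```

Emit:
{"api": "servo_tool", "payload": {
  "series": "0 0 0.001 0 0 0 1; 0 0 0.002 0 0 0 1; 0 0 0.003 0 0 0 1; 0 0 0.003 0 0 0 1; 0 0 0.003 0 0 0 1"
}}

```text
clock: 3.7
position: [0.4511, -0.1895, 0.1087]
ee_rot: [0.001, 0.01, 1.0, -0.001]
contact_force: [-2.8, 2.6, 22.0]
width: 0.0001
gripper_force: 11.2
```

Emit:
{"api": "servo_tool", "payload": {
  "series": "0 0 -0.004 0 0 0 1; 0 0 -0.004 0 0 0 1; 0 0 -0.004 0 0 0 1; 0 0 -0.004 0 0 0 1"
}}

```text
clock: 4.1
position: [0.451, -0.1894, 0.1099]
ee_rot: [0.001, 0.01, 1.0, -0.0]
contact_force: [2.9, 0.9, 4.3]
width: -0.0001
gripper_force: 2.1
```

Emit:
{"api": "servo_tool", "payload": {
  "series": "0 0 -0.001 0 0 0 1; 0 0 -0.001 0 0 0 1; 0 0 -0.001 0 0 0 1; 0 0 -0.001 0 0 0 1"
}}

```text
clock: 4.5
position: [0.4502, -0.1894, 0.1107]
ee_rot: [0.0, 0.01, 1.0, -0.0]
contact_force: [2.5, 0.1, 4.0]
width: -0.0001
gripper_force: 1.8
```

Emit:
{"api": "servo_tool", "payload": {
  "series": "0 0 -0.001 0 0 0 1; 0 0 -0.001 0 0 0 1; 0 0 -0.001 0 0 0 1; 0 0 -0.001 0 0 0 1"
}}

```text
clock: 4.9
position: [0.4498, -0.1892, 0.1117]
ee_rot: [-0.0, 0.01, 1.0, -0.0]
contact_force: [1.4, -0.8, 3.4]
width: -0.0001
gripper_force: 1.5
```

Emit:
{"api": "servo_tool", "payload": {
  "series": "0 0 -0.001 0 0 0 1; 0 0 -0.001 0 0 0 1; 0 0 -0.001 0 0 0 1; 0 0 -0.001 0 0 0 1"
}}

```text
clock: 5.3
position: [0.4497, -0.189, 0.1126]
ee_rot: [-0.0, 0.01, 1.0, 0.0]
contact_force: [0.3, -1.5, 1.7]
width: -0.0001
gripper_force: 1.1
```

Emit:
{"api": "servo_tool", "payload": {
  "series": "0 0 -0.001 0 0 0 1; 0 0 -0.001 0 0 0 1; 0 0 -0.001 0 0 0 1; 0 0 -0.001 0 0 0 1"
}}

```text
clock: 5.7
position: [0.4496, -0.189, 0.1136]
ee_rot: [-0.001, 0.01, 1.0, 0.0]
contact_force: [0.1, -0.5, 1.7]
width: 0.0001
gripper_force: 0.8
```

The spring slope is a clean 0.7 N/mm from z 0.1137, and the stop was at 0.1087. That is the full 5 mm of travel, so the button went fully down. Now to the cover.

Emit:
{"api": "servo_tool", "payload": {
  "series": "0 0 -0.03 0 0 0 1; 0 0 -0.08 0 0 0 1; 0 0 -0.117 0 0 0 1; 0 0 -0.117 0 0 0 1; 0 0 -0.117 0 0 0 1"
}}

```text
clock: 6.2
position: [0.45, -0.1888, 0.231]
ee_rot: [0.0, 0.01, 1.0, 0.0]
contact_force: [-0.6, -0.2, -0.5]
width: 0.0001
gripper_force: 0.0
```

```bash
python3 -c "
from h import *
goto(.4952,.3941,.23,188.9)"
```

```text
shift [-0.0333  0.5837  0.0013] turn [ 1.000e-02  4.000e-02 -1.007e+01] pos [ 0.45   -0.1888  0.231 ] t 6.2 F [-0.6 -0.2 -0.5] w 0.0001 q6 -2.09
```

Emit:
{"api": "servo_tool", "payload": {
  "series": "-0.033 0.584 0 0 0 -10.1 0; -0.033 0.584 0 0 0 -10.1 0; -0.033 0.584 0 0 0 -10.1 0; -0.033 0.584 0 0 0 -10.1 0; -0.033 0.584 0 0 0 -10.1 0"
}}

```text
clock: 6.7
position: [0.4675, 0.0621, 0.2286]
ee_rot: [-0.002, -0.078, 0.997, 0.0]
contact_force: [1.8, 0.3, -0.5]
width: 0.0722
gripper_force: 0.0
```

```bash
python3 -c "
from h import *
goto(.4952,.3941,.23,188.9)"
```

```text
shift [-0.0787  0.3237 -0.0013] turn [ 0.07 -0.25  0.  ] pos [0.4675 0.0621 0.2286] t 6.7 F [ 1.8  0.3 -0.5] w 0.0722 q6 -1.74
```

Emit:
{"api": "servo_tool", "payload": {
  "series": "-0.079 0.324 0 0 0 0 0; -0.079 0.324 0 0 0 0 0; -0.079 0.324 0 0 0 0 0; -0.079 0.324 0 0 0 0 0; -0.079 0.324 0 0 0 0 0"
}}

```text
clock: 7.2
position: [0.4885, 0.3108, 0.2283]
ee_rot: [-0.002, -0.078, 0.997, -0.001]
contact_force: [0.6, 0.2, 0.6]
width: 0.0851
gripper_force: 0.0
```

Emit:
{"api": "servo_tool", "payload": {
  "series": "0 0 0 0 0 0 0; 0 0 0 0 0 0 0; 0 0 0 0 0 0 0"
}}

```text
clock: 7.5
position: [0.4892, 0.308, 0.2292]
ee_rot: [-0.002, -0.078, 0.997, -0.001]
contact_force: [0.2, -0.5, 0.6]
width: 0.0852
gripper_force: 0.0
```

```bash
python3 -c "
from h import *
goto(.4952,.3941,.08,188.9)"
```

```text
shift [-0.0198  0.0843  0.149 ] turn [-0.09 -0.2   0.01] pos [0.4892 0.308  0.2292] t 7.5 F [ 0.2 -0.5  0.6] w 0.0852 q6 -1.28
```

Emit:
{"api": "servo_tool", "payload": {
  "series": "-0.0198 0.0843 0 0 0 0 0; -0.0198 0.0843 0.02 -0.09 -0.2 0 0; -0.0198 0.0843 0.07 -0.09 -0.2 0 0; -0.0198 0.0843 0.12 -0.09 -0.2 0 0; -0.0198 0.0843 0.149 -0.09 -0.2 0 0"
}}

```text
clock: 8.0
position: [0.4945, 0.3924, 0.0777]
ee_rot: [-0.001, -0.077, 0.997, -0.001]
contact_force: [-0.1, -0.2, -0.4]
width: 0.0854
gripper_force: 0.0
```

Emit:
{"api": "servo_tool", "payload": {
  "series": "0 0 0 0 0 0 0; 0 0 0 0 0 0 0; 0 0 0 0 0 0 0"
}}

```text
clock: 8.3
position: [0.4985, 0.3957, 0.0844]
ee_rot: [0.004, -0.077, 0.997, 0.002]
contact_force: [0.4, -0.7, -1.3]
width: 0.0855
gripper_force: 0.0
```

```bash
python3 -c "
from h import *
goto(.4952,.3941,.014,188.9)"
```

```text
shift [ 0.0041 -0.0013  0.0703] turn [ 0.19  0.44 -0.05] pos [0.4985 0.3957 0.0844] t 8.3 F [ 0.4 -0.7 -1.3] w 0.0855 q6 -1.16
```

Emit:
{"api": "servo_tool", "payload": {
  "series": "0 0 0.02 0 0 0 0; 0 0 0.035 0 0 0 0; 0 0 0.05 0 0 0 0; 0 0 0.05 0 0 0 0; 0 0 0.05 0 0 0 0"
}}

```text
clock: 8.8
position: [0.498, 0.3962, 0.0338]
ee_rot: [0.003, -0.078, 0.997, 0.002]
contact_force: [-0.7, 0.4, 0.4]
width: 0.0852
gripper_force: 0.0
```

Emit:
{"api": "servo_tool", "payload": {
  "series": "0 0 0 0 0 0 0; 0 0 0 0 0 0 0; 0 0 0 0 0 0 0"
}}

```text
clock: 9.1
position: [0.4973, 0.396, 0.0327]
ee_rot: [0.002, -0.078, 0.997, 0.001]
contact_force: [-0.2, -0.1, 0.4]
width: 0.0853
gripper_force: 0.0
```

```bash
python3 -c "
from h import *
goto(.4952,.3941,.014,188.9)
eyes.get_image('top')
goto(.4952,.3941,.014,188.9)
"
```

```text
shift [ 0.0024 -0.0016  0.0187] turn [0.13 0.28 0.03] pos [0.4973 0.396  0.0327] t 9.1 F [-0.2 -0.1  0.4] w 0.0853 q6 -1.16
shift [ 0.0023 -0.0015  0.0185] turn [0.12 0.26 0.03] pos [0.4971 0.3959 0.0325] t 9.15 F [-0.1  0.8 -0.6] w 0.0854 q6 -1.16
```

Emit:
{"api": "servo_tool", "payload": {
  "series": "0 0 0.008 0 0 0 0.3; 0 0 0.015 0 0 0 0.3; 0 0 0.015 0 0 0 0.3; 0 0 0.015 0 0 0 0.3; 0 0 0.015 0 0 0 0.3"
}}

```text
clock: 9.65
position: [0.4969, 0.3958, 0.0167]
ee_rot: [0.002, -0.078, 0.997, 0.001]
contact_force: [-0.1, -0.0, -0.5]
width: 0.0597
gripper_force: 0.0
```

Emit:
{"api": "servo_tool", "payload": {
  "series": "0 0 0 0 0 0 0.3; 0 0 0 0 0 0 0.3; 0 0 0 0 0 0 0.3; 0 0 0 0 0 0 0.3; 0 0 0 0 0 0 0.3"
}}

```text
clock: 10.15
position: [0.4969, 0.3958, 0.0169]
ee_rot: [0.002, -0.078, 0.997, 0.001]
contact_force: [0.4, 0.1, 0.2]
width: 0.0599
gripper_force: 0.0
```

```bash
python3 -c "
from h import *
goto(.4952,.3941,.014,188.9)
im=eyes.get_image('scene')[:,:,::-1]
cv2.imwrite('pics/g1.png',cv2.resize(im[205:270,350:430],None,fx=8,fy=8,interpolation=cv2.INTER_CUBIC))
"
```

```text
shift [ 0.002  -0.0014  0.0029] turn [0.1  0.21 0.03] pos [0.4969 0.3958 0.0169] t 10.15 F [0.4 0.1 0.2] w 0.0599 q6 -1.16
```

View pics/g1.png

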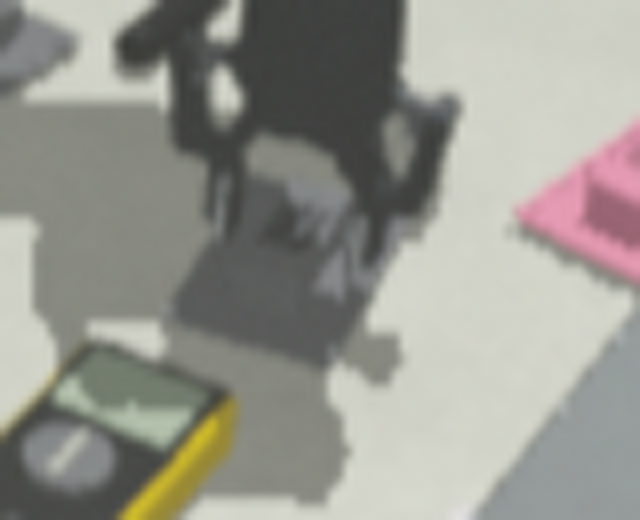

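The fingers straddle the hood. I'll make a small correction and close.

Emit:
{"api": "servo_tool", "payload": {
  "series": "0.002 -0.0014 0.003 0.1 0.2 0 0.3; 0.002 -0.0014 0.003 0.1 0.2 0 0.3; 0.002 -0.0014 0.003 0.1 0.2 0 0.45; 0.002 -0.0014 0.003 0.1 0.2 0 0.45; 0.002 -0.0014 0.003 0.1 0.2 0 0.45",
  "squeeze": 80
}}

```text
clock: 10.7
position: [0.4952, 0.3941, 0.0139]
ee_rot: [0.0, -0.078, 0.997, -0.0]
contact_force: [-0.1, -0.2, 0.2]
width: 0.0466
gripper_force: 0.0
```

Emit:
{"api": "servo_tool", "payload": {
  "series": "0 0 0 0 0 0 1; 0 0 0 0 0 0 1; 0 0 0 0 0 0 1; 0 0 0 0 0 0 1; 0 0 0 0 0 0 1"
}}

```text
clock: 11.2
position: [0.4954, 0.3942, 0.0143]
ee_rot: [0.0, -0.078, 0.997, 0.0]
contact_force: [0.2, -0.0, 4.2]
width: 0.0323
gripper_force: 79.8
```

```bash
python3 -c "
from h import *
goto(.4952,.3941,.014,188.9)"
```

```text
shift [ 0.0003 -0.      0.0003] turn [0.01 0.05 0.03] pos [0.4954 0.3942 0.0143] t 11.2 F [ 0.2 -0.   4.2] w 0.0323 q6 -1.16
```

Emit:
{"api": "servo_tool", "payload": {
  "series": "0 0 -0.03 0 0 0 1; 0 0 -0.08 0 0 0 1; 0 0 -0.13 0 0 0 1; 0 0 -0.18 0 0 0 1; 0 0 -0.22 0 0 0 1"
}}

```text
clock: 11.7
position: [0.4952, 0.3943, 0.2364]
ee_rot: [0.001, -0.078, 0.997, 0.0]
contact_force: [1.1, 0.7, -1.5]
width: 0.0322
gripper_force: 79.5
```

Emit:
{"api": "servo_tool", "payload": {
  "series": "0 0 0 0 0 0 1; 0 0 0 0 0 0 1"
}}

```text
clock: 11.9
position: [0.4951, 0.3941, 0.2342]
ee_rot: [0.0, -0.078, 0.997, 0.0]
contact_force: [0.8, 0.4, -1.4]
width: 0.0323
gripper_force: 79.6
```

```bash
python3 - <<'E'
from h import *
goto(.4737,-.19,.235,178.8)
ims={n:eyes.get_image(n)[:,:,::-1] for n in C}
p=manip.get_state()["position"]; print({n:proj(n,p) for n in C})
a=cv2.resize(ims["top"][150:250,170:270],(400,400),interpolation=cv2.INTER_CUBIC)
b=cv2.resize(ims["scene"][120:220,350:450],(400,400),interpolation=cv2.INTER_CUBIC)
cv2.imwrite("pics/v2.png",cv2.hconcat([a,b]))
E
```

```text
shift [ 0.1118 -0.5737 -0.0012] turn [ 0.03  0.05 10.13] pos [0.4951 0.3941 0.2342] t 11.9 F [ 0.8  0.4 -1.4] w 0.0323 q6 -1.16
{'scene': array([[392.14618424, 189.09802906]]), 'top': array([[215.59641407, 198.30399474]])}
```

View pics/v2.png

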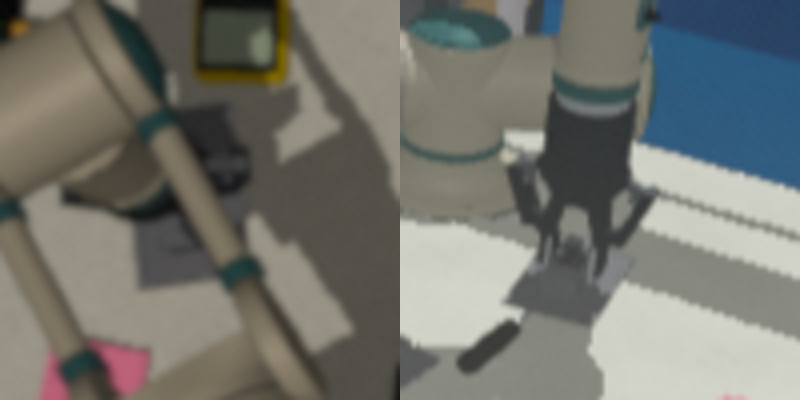

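The cover is held level in the gripper. Carrying it to the housing.

Emit:
{"api": "servo_tool", "payload": {
  "series": "0.112 -0.574 0 0 0 10.1 1; 0.112 -0.574 0 0 0 10.1 1; 0.112 -0.574 0 0 0 10.1 1; 0.112 -0.574 0 0 0 10.1 1; 0.112 -0.574 0 0 0 10.1 1"
}}

```text
clock: 12.5
position: [0.4842, 0.1423, 0.2314]
ee_rot: [-0.002, 0.01, 1.0, -0.0]
contact_force: [1.1, -0.2, -1.9]
width: 0.0321
gripper_force: 79.8
```

```bash
python3 -c "
from h import *
goto(.4737,-.19,.234,178.8)"
```

```text
shift [ 0.0039 -0.3324 -0.0022] turn [-0.06 -0.26  0.06] pos [0.4842 0.1423 0.2314] t 12.5 F [ 1.1 -0.2 -1.9] w 0.0321 q6 -1.4
```

Emit:
{"api": "servo_tool", "payload": {
  "series": "0.004 -0.332 0 0 0 0 1; 0.004 -0.332 0 0 0 0 1; 0.004 -0.332 0 0 0 0 1; 0.004 -0.332 0 0 0 0 1; 0.004 -0.332 0 0 0 0 1"
}}

```text
clock: 13.0
position: [0.4762, -0.1071, 0.2317]
ee_rot: [-0.002, 0.01, 1.0, 0.001]
contact_force: [0.8, -0.3, 0.7]
width: 0.0328
gripper_force: 79.8
```

Emit:
{"api": "servo_tool", "payload": {
  "series": "0 0 0 0 0 0 1; 0 0 0 0 0 0 1; 0 0 0 0 0 0 1"
}}

```text
clock: 13.3
position: [0.477, -0.1045, 0.2324]
ee_rot: [-0.001, 0.01, 1.0, 0.001]
contact_force: [0.3, 0.0, -0.7]
width: 0.0325
gripper_force: 80.0
```

```bash
python3 -c "
from h import *
goto(.4737,-.19,.16,178.8)"
```

```text
shift [ 0.0013 -0.0857  0.0723] turn [ 0.11 -0.17  0.05] pos [ 0.477  -0.1045  0.2324] t 13.3 F [ 0.3  0.  -0.7] w 0.0325 q6 -1.91
```

Emit:
{"api": "servo_tool", "payload": {
  "series": "0.0013 -0.05 0 0.1 -0.1 0 1; 0.0013 -0.0857 0 0.1 -0.1 0 1; 0.0013 -0.0857 0.03 0.1 -0.1 0 1; 0.0013 -0.0857 0.06 0.1 -0.1 0 1; 0.0013 -0.0857 0.072 0.1 -0.1 0 1"
}}

```text
clock: 13.8
position: [0.473, -0.1886, 0.1589]
ee_rot: [-0.002, 0.009, 1.0, 0.001]
contact_force: [-0.1, 1.2, -1.1]
width: 0.0325
gripper_force: 80.2
```

Emit:
{"api": "servo_tool", "payload": {
  "series": "0 0 0 0 0 0 1; 0 0 0 0 0 0 1; 0 0 0 0 0 0 1; 0 0 0 0 0 0 1; 0 0 0 0 0 0 1"
}}

```text
clock: 14.3
position: [0.4753, -0.1915, 0.1629]
ee_rot: [0.002, 0.01, 1.0, -0.001]
contact_force: [-0.2, 0.7, -1.6]
width: 0.0324
gripper_force: 80.1
```

```bash
python3 - <<'E'
from h import *
goto(.4737,-.19,.14,178.8)
ims={n:eyes.get_image(n)[:,:,::-1] for n in C}
p=manip.get_state()["position"]; print({n:proj(n,p) for n in C})
a=cv2.resize(ims["top"][165:245,365:445],(400,400),interpolation=cv2.INTER_CUBIC)
b=cv2.resize(ims["scene"][130:190,240:300],(400,400),interpolation=cv2.INTER_CUBIC)
cv2.imwrite("pics/v3.png",cv2.hconcat([a,b]))
E
```

```text
shift [0.0017 0.0015 0.0228] turn [-0.16  0.2   0.04] pos [ 0.4753 -0.1915  0.1629] t 14.3 F [-0.2  0.7 -1.6] w 0.0324 q6 -2.07
{'scene': array([[272.40147597, 159.18943546]]), 'top': array([[407.63614544, 211.18166917]])}
```

View pics/v3.png

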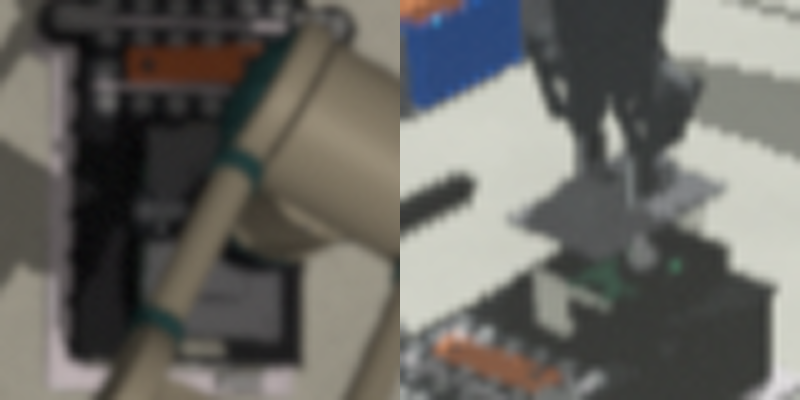

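```bash
python3 - <<'E'
from h import *
p=np.array([.4753,-.1915,.1586]); c,s=np.cos(-.021),np.sin(-.021)
for sx,sy in((1,1),(1,-1),(-1,1),(-1,-1)):
    q=p+[c*sx*.066-s*sy*.042,s*sx*.066+c*sy*.042,0]; print((sx,sy),proj("scene",q).round(1),proj("top",q).round(1))
goto(.4737,-.19,.145,178.8)
E
```

```text
(1, 1) [[269.5 168.4]] [[394.5 189.8]]
(1, -1) [[254.9 162.6]] [[421.1 190.9]]
(-1, 1) [[289.3 157.4]] [[393.6 231.7]]
(-1, -1) [[275.1 152.2]] [[420.5 232.8]]
shift [0.0013 0.0014 0.0174] turn [-0.13  0.16  0.03] pos [ 0.4749 -0.1914  0.1624] t 14.4 F [-1.1  0.5 -0.8] w 0.0316 q6 -2.07
```

Emit:
{"api": "servo_tool", "payload": {
  "series": "0.0013 0.0014 0.008 -0.1 0.15 0 1; 0.0013 0.0014 0.016 -0.1 0.15 0 1; 0.0013 0.0014 0.016 -0.1 0.15 0 1; 0.0013 0.0014 0.016 -0.1 0.15 0 1; 0.0013 0.0014 0.016 -0.1 0.15 0 1"
}}

```text
clock: 14.9
position: [0.4736, -0.19, 0.1458]
ee_rot: [-0.0, 0.01, 1.0, -0.0]
contact_force: [-0.2, -0.3, -1.9]
width: 0.0322
gripper_force: 80.1
```

Emit:
{"api": "servo_tool", "payload": {
  "series": "0 0 0 0 0 0 1; 0 0 0 0 0 0 1; 0 0 0 0 0 0 1; 0 0 0 0 0 0 1; 0 0 0 0 0 0 1"
}}

```text
clock: 15.4
position: [0.4735, -0.1899, 0.1459]
ee_rot: [-0.0, 0.01, 1.0, -0.0]
contact_force: [-0.4, -0.3, -0.7]
width: 0.0319
gripper_force: 80.1
```

```bash
python3 -c "
from h import *
goto(.4737,-.19,.135,178.8)"
```

```text
shift [-0.0002 -0.0001  0.0109] turn [-0.01 -0.04  0.03] pos [ 0.4735 -0.1899  0.1459] t 15.4 F [-0.4 -0.3 -0.7] w 0.0319 q6 -2.07
```

Emit:
{"api": "servo_tool", "payload": {
  "series": "0 0 0.005 0 0 0 1; 0 0 0.01 0 0 0 1; 0 0 0.013 0 0 0 1; 0 0 0.013 0 0 0 1; 0 0 0.013 0 0 0 1"
}}

```text
clock: 15.9
position: [0.4734, -0.1899, 0.1327]
ee_rot: [-0.001, 0.01, 1.0, 0.0]
contact_force: [-0.3, -0.2, -0.2]
width: 0.032
gripper_force: 80.2
```

Emit:
{"api": "servo_tool", "payload": {
  "series": "0 0 0.001 0 0 0 1; 0 0 0.002 0 0 0 1; 0 0 0.003 0 0 0 1; 0 0 0.003 0 0 0 1; 0 0 0.003 0 0 0 1"
}}

```text
clock: 16.4
position: [0.4741, -0.1902, 0.1303]
ee_rot: [0.0, 0.01, 1.0, -0.0]
contact_force: [2.9, 0.4, 2.7]
width: 0.0322
gripper_force: 80.5
```

Emit:
{"api": "servo_tool", "payload": {
  "series": "-0.0008 0 0.001 0 0 0 1; -0.0008 0 0.002 0 0 0 1; -0.0008 0 0.002 0 0 0 1; -0.0008 0 0.002 0 0 0 1"
}}

```text
clock: 16.8
position: [0.4744, -0.1902, 0.1286]
ee_rot: [-0.0, 0.01, 1.0, -0.0]
contact_force: [-0.8, 0.3, 5.9]
width: 0.0322
gripper_force: 81.0
```

Lateral force has gone. I'll keep pressing.

Emit:
{"api": "servo_tool", "payload": {
  "series": "0 0 0.001 0 0 0 1; 0 0 0.002 0 0 0 1; 0 0 0.002 0 0 0 1; 0 0 0.002 0 0 0 1"
}}

```text
clock: 17.2
position: [0.4746, -0.1903, 0.1272]
ee_rot: [0.0, 0.01, 1.0, -0.001]
contact_force: [-0.1, -0.1, 9.6]
width: 0.0324
gripper_force: 81.4
```

Emit:
{"api": "servo_tool", "payload": {
  "series": "0 0 0.0007 0 0 0 1; 0 0 0.0015 0 0 0 1; 0 0 0.0015 0 0 0 1; 0 0 0.0015 0 0 0 1"
}}

```text
clock: 17.6
position: [0.4748, -0.1904, 0.1261]
ee_rot: [0.001, 0.01, 1.0, -0.001]
contact_force: [-0.4, 0.4, 11.6]
width: 0.032
gripper_force: 81.8
```

Emit:
{"api": "servo_tool", "payload": {
  "series": "0 0 0.0005 0 0 0 1; 0 0 0.001 0 0 0 1; 0 0 0.001 0 0 0 1; 0 0 0.001 0 0 0 1"
}}

```text
clock: 18.0
position: [0.4734, -0.1897, 0.1233]
ee_rot: [-0.001, 0.01, 1.0, 0.0]
contact_force: [-2.2, -1.1, 4.8]
width: 0.0325
gripper_force: 81.9
```

Emit:
{"api": "servo_tool", "payload": {
  "series": "0 0 0.0005 0 0 0 1; 0 0 0.001 0 0 0 1; 0 0 0.001 0 0 0 1; 0 0 0.001 0 0 0 1"
}}

```text
clock: 18.4
position: [0.4734, -0.1898, 0.1233]
ee_rot: [-0.001, 0.01, 1.0, 0.0]
contact_force: [-4.7, 0.3, 11.6]
width: 0.0324
gripper_force: 82.7
```

Snapped: z dropped to 0.1233, the force fell, then rose again against the hard seal. I'll relieve the small side load and check that the push holds.

Emit:
{"api": "servo_tool", "payload": {
  "series": "0.0008 0 0 0 0 0 1; 0.0008 0 0.0003 0 0 0 1; 0.0008 0 0.0003 0 0 0 1; 0.0008 0 0.0003 0 0 0 1; 0.0008 0 0.0003 0 0 0 1"
}}

```text
clock: 18.9
position: [0.4734, -0.1898, 0.1233]
ee_rot: [-0.0, 0.01, 1.0, -0.0]
contact_force: [-2.7, 1.4, 11.6]
width: 0.0325
gripper_force: 82.8
```

Emit:
{"api": "servo_tool", "payload": {
  "series": "0 0 0 0 0 0 1; 0 0 0 0 0 0 1; 0 0 0 0 0 0 1; 0 0 0 0 0 0 1; 0 0 0 0 0 0 1"
}}

```text
clock: 19.4
position: [0.4734, -0.1897, 0.1233]
ee_rot: [-0.0, 0.01, 1.0, -0.0]
contact_force: [-2.5, 1.9, 11.4]
width: 0.0323
gripper_force: 82.8
```

```bash
python3 - <<'E'
from h import *
goto(.4737,-.19,.1233,178.8)
ims={n:eyes.get_image(n)[:,:,::-1] for n in C}
a=cv2.resize(ims["top"][165:245,365:445],(400,400),interpolation=cv2.INTER_CUBIC)
b=cv2.resize(ims["scene"][130:190,240:300],(400,400),interpolation=cv2.INTER_CUBIC)
cv2.imwrite("pics/v4.png",cv2.hconcat([a,b]))
goto(.4737,-.19,.1233,178.8)
E
```

```text
shift [-0.0003 -0.0002 -0.    ] turn [-0.01 -0.03  0.03] pos [ 0.4734 -0.1897  0.1233] t 19.4 F [-2.5  1.9 11.4] w 0.0323 q6 -2.07
shift [-0.0003 -0.0002 -0.    ] turn [-0.   -0.03  0.02] pos [ 0.4734 -0.1898  0.1233] t 19.5 F [-2.7  1.7 11.8] w 0.032 q6 -2.07
```

View pics/v4.png

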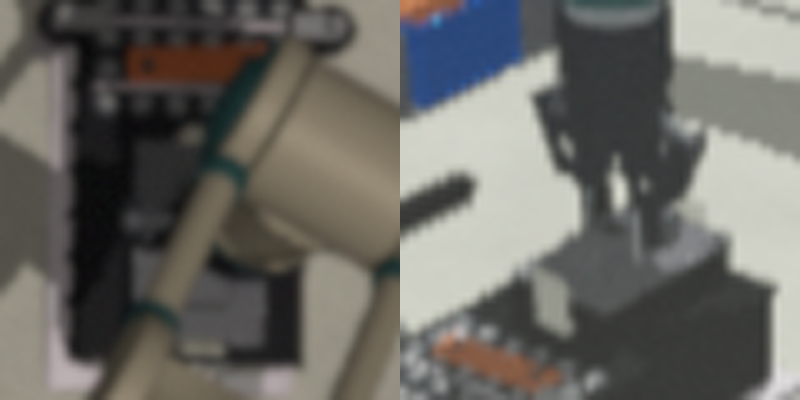

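The scene picture shows the cover flush on the housing, with the far catch upright over its edge. Tilt is about 0.03° and the push holds steady at about 11.5 N.

```bash
python3 -c "
from rig import manip
print(manip.sign_off())"
```

```text
the job is handed in; nothing more can be done
None
```

I pressed the self-test button fully down and let it spring back, then snapped the monitor cover home. The job is handed in with the gripper still pressing the cover at about 11.5 N; sign-off returned no verdict.

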